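# Close and snap-lock the vegetable box

## Robot

A 6-joint arm with a two-finger parallel gripper is mounted at the origin on the work surface. World frame = base frame: x ahead of the robot, y to its left, z up, the work surface at z = 0. Lengths are in m, angles in rad, forces in N, time in s.
With the tool pointing down it reaches from about 0.4 to 0.825 m from the base axis. Payload 7 kg.
Tool frame: the origin (TCP) lies midway between the tips of the shut fingers; the grasp point (between the pads) lies 19 mm behind it (bot.tcp_to_grasp is the distance from the TCP to the grasp point, in m); z points along the fingers, y is the direction in which the jaws open and shut (so a half turn about z gives the same grasp; the last joint's range is limited). The gripper opens to 85 mm and grips with 20 to 120 N. Pads are 22 mm wide; open, the fingers measure 114 mm over their backs; the gripper's body (76 mm by 85 mm) begins 54 mm behind the grasp point. The pads swing forward as they close: fully open they stand 13 mm farther back than shut.
Start: joints at [-0.903, 0.359, 0.012, 0, -1.224, -0.288], TCP at [0.25, -0.627, 0.231] pointing down, gripper open.
Joint ranges: [-3.07, 3.07], [-1.43, 2.12], [-1.02, 1.25], [-3.03, 1.67], [-3.05, -0], [-3.03, 3.03]. Speed limits (rad/s): [2.39, 2.39, 3.01, 3.14, 3.14, 3.14].

## Interface

Orientations are given as a rotation vector (axis times angle).
In Python, from station import bot gives the robot as it stands. Calls block until the motion is done:
- bot.goto(position, orientation): joint-space move of the TCP to a pose.
- bot.move_straight(position, rate=0.15, attitude=None): straight line of the TCP; attitude=None keeps the orientation; rate is the mean speed in m/s.
- bot.set_joints(angles): joint-space move.
- bot.open() and bot.close_gripper(grip_force=None): open the fingers fully, or close them until they stop; grip_force is the grip in N (None keeps the last).
- bot.wait(seconds).
- bot.solve_ik(position, orientation): joint angles nearest the present ones, or None.
- bot.read_state(): the state.
- bot.capture(name): name is "side" or "top"; returns the picture (400x640x3 uint8, red, green, blue); there is no depth.
- bot.camera_info(name): a dict with "K" (3x3 intrinsics, pixels), "T" (4x4, takes a point from camera to world coordinates). Camera axes: x right, y up, looking along -z (the intrinsics and any distortion apply to the point x, -y, -z); pixel columns grow to the right and rows downward; lengths in m; the calibration is good to about 2 mm. A picture is of the moment at which its call begins. camera_info takes no time and is no camera call.
A pose or a line that the arm cannot do raises bot.PlanningError and nothing moves.
- bot.hand_in(): hands the job in, once; it reports no verdict.
The state is a dict: "time": time; "joint_pos": joint angles; "qvel": joint speeds; "effort": joint torques, N m; "tcp_pos": TCP position; "eef_rot": TCP orientation; "contact_force": force on the tool from outside, world axes, zero at the start; "torque": the same for the moment, N m; "finger_gap": finger opening in m.
Only numpy, scipy, OpenCV 4.12 (cv2) and the standard library are available. Lean on these libraries where they do the work, as an engineer would, in place of code of your own. Each camera call takes 0.05 s, during which the arm holds its last target.

## Task

Get the vegetable box ready to send out: draw the hold-open pin with the red knob right out of its bore and lay it to rest in the open notch beside the bore, then shut the lid fully, and after that press each of the four green tabs down around the rim until all have snapped home. Leave the cabbage, the bottle and the cup standing where they are.

Things in the scene. Friction and masses are not known exactly. Their poses are not given: they have to be found in the camera images.
- foodbox: grey food box fixed to the counter, 160 (x) x 220 (y) x 110 mm high, holding green vegetables. Origin: centre of its underside; front faces its -x (to the robot), +y is its left, z up. A bracket on its right (y -184 to -134 mm) carries an aluminium bore block (x 25, 36 wide, top z 155 mm) and, behind it, a U notch (x 78 mm). Under each tab a ledge juts 30 mm out, top z 94 mm.
- rim (a point): centre of the box's mouth, level with the rim, 110 mm above the counter
- bore (a point): middle of the bore, on the axis of a pin lying in it (z 136.5 mm in the box's frame). The bore runs along the box's y, 50 mm long, 17 mm square, open at both ends. The pin is drawn out along the box's -y, away from the box.
- notch (a point): where the middle of the pin's shaft (point pin_shaft) lies when parked (z 112 mm in the box's frame). The notch is a straight channel along the box's y, 50 mm long, 22 mm wide, open at the top and both ends; its floor is 7 mm below this point, its walls reach 11 mm above it.
- pin: loose hold-open pin along the box's y, 90 g: steel shaft 14 mm thick, 74 mm long, and a round red knob 24 mm thick, 42 mm long. Origin: middle of the knob, on the axis; +y runs from knob to tip (knob -21 to 21, shaft 21 to 95 mm). May roll. Starts in the bore, knob outside on the right, its tip under the lid's red lug, stopping the lid at about 0.58 rad. A pull of 80 mm to the box's -y clears it.
- pin_shaft (a point): point on the pin's axis 52 mm from the middle of the knob towards the tip (the middle of the part that lies in the bore or in the notch)
- lid (a joint): lid angle, rad: 0 is fully shut on the rim, grows as it opens; starts at 0.8 to 1.1. White lid 168 (hinge to free edge) x 228 x 10 mm, hinged at its underside along the box's y at x +84, z 110 mm, so it opens up and away from the front. Stays where left; 1 to 4 N at its free edge moves it down. Red stop lug on its right edge near the hinge.
- lid_edge (a point): middle of the lid's free edge, on its top (outer) face; 168 mm from the hinge
- tab_front_left (a joint): green snap tab on the lid's free (front) edge, 55 mm to the left of its middle, 60 mm wide, 40 long, 6 thick. Angle, rad: 0 at the start, 0.45 above the lid's plane; 0.9 snapped home, 0.45 below it. Hinged at the lid's edge, 5 mm above its underside. Over-centre spring: 5 to 10 N down at its pad; springs back if let go before half travel (level with the lid), snaps home by itself beyond.
- tab_front_left_pad (a point): press point on the upper face of that tab, 30 mm out from its hinge, at the middle of its width; moves with the tab (with the lid shut about 16 mm above its hinge line while raised, about 10 mm below it when home)
- tab_front_right (a joint): green snap tab on the lid's free (front) edge, 55 mm to the right of its middle, 60 mm wide, 40 long, 6 thick. Angle, rad: 0 at the start, 0.45 above the lid's plane; 0.9 snapped home, 0.45 below it. Hinged at the lid's edge, 5 mm above its underside. Over-centre spring: 5 to 10 N down at its pad; springs back if let go before half travel (level with the lid), snaps home by itself beyond.
- tab_front_right_pad (a point): press point on the upper face of that tab, 30 mm out from its hinge, at the middle of its width; moves with the tab (with the lid shut about 16 mm above its hinge line while raised, about 10 mm below it when home)
- tab_left (a joint): green snap tab on the lid's left (+y) edge, 119 mm from the hinge, 60 mm wide, 40 long, 6 thick. Angle, rad: 0 at the start, 0.45 above the lid's plane; 0.9 snapped home, 0.45 below it. Hinged at the lid's edge, 5 mm above its underside. Over-centre spring: 5 to 10 N down at its pad; springs back if let go before half travel (level with the lid), snaps home by itself beyond.
- tab_left_pad (a point): press point on the upper face of that tab, 30 mm out from its hinge, at the middle of its width; moves with the tab (with the lid shut about 16 mm above its hinge line while raised, about 10 mm below it when home)
- tab_right (a joint): green snap tab on the lid's right (-y) edge, 119 mm from the hinge, 60 mm wide, 40 long, 6 thick. Angle, rad: 0 at the start, 0.45 above the lid's plane; 0.9 snapped home, 0.45 below it. Hinged at the lid's edge, 5 mm above its underside. Over-centre spring: 5 to 10 N down at its pad; springs back if let go before half travel (level with the lid), snaps home by itself beyond.
- tab_right_pad (a point): press point on the upper face of that tab, 30 mm out from its hinge, at the middle of its width; moves with the tab (with the lid shut about 16 mm above its hinge line while raised, about 10 mm below it when home)
- cabbage: a green cabbage head, about 132 mm across and 117 mm high, standing on the counter; origin at the centre of its underside. A bystander.
- vinegar: a green glass bottle with a white cap, 68 mm across and 200 mm high; origin at the centre of its underside. A bystander.
- beaker: an open aluminium cup, 90 mm across and 100 mm high; origin at the centre of its underside. A bystander.

How it is judged:
By the outcome, as a careful person would: the job done as asked, in the order asked, and still so for the second after the job is handed in, with the robot touching nothing.
It also fails if it takes over 72 s, if anything falls off the work surface, if the arm or the gripper's body presses on something with over 40 N, if the wrist force passes 120 N, or if a joint passes its speed limit or range.

## Working session

There is one attempt and no reset: what is moved stays moved. The work goes in short steps, each a Python script; the robot and the scene stay as the last script left them, time stands still between calls to the robot, and variables do not carry over. Pictures are saved under pics/ and viewed, and the job is handed in when it is done.

```bash
ls; mkdir -p pics; python3 - <<'E'
from station import bot
import cv2,numpy as np
for n in("side","top"):
    im=bot.capture(n); cv2.imwrite(f"pics/{n}0.png",im[:,:,::-1]); i=bot.camera_info(n); print(n,{k:np.round(v,4).tolist() if not isinstance(v,str) else v for k,v in i.items()})
print(bot.read_state())
E
```

```text
pics
side {'K': [[445.7679, 0.0, 320.4598], [0.0, 445.7679, 198.6228], [0.0, 0.0, 1.0]], 'T': [[-0.7294, 0.4699, -0.4971, -0.2137], [-0.6841, -0.5036, 0.5277, 0.7691], [-0.0024, 0.725, 0.6888, 1.1154], [0.0, 0.0, 0.0, 1.0]]}
top {'K': [[506.5596, 0.0, 325.2927], [0.0, 506.5596, 191.6352], [0.0, 0.0, 1.0]], 'T': [[0.0019, 0.9972, -0.0754, 0.3987], [-1.0, 0.0026, 0.0095, 0.0165], [0.0097, 0.0754, 0.9971, 1.6529], [0.0, 0.0, 0.0, 1.0]]}
{'time': 0.1, 'joint_pos': array([-9.02915359e-01,  3.59325286e-01,  1.11175986e-02, -3.21529989e-04,
       -1.22411966e+00, -2.88100854e-01]), 'qvel': array([-4.41707453e-05, -2.36672279e-03,  3.60830095e-04,  2.61853808e-03,
       -9.88035083e-04, -1.93824699e-03]), 'effort': array([-2.70547796e-03, -5.84765124e+01,  2.94109851e+01,  6.95463985e+00,
       -3.16990066e-03, -2.16620884e-05]), 'tcp_pos': array([ 0.25003669, -0.62648965,  0.23043425]), 'eef_rot': array([ 5.92727248e-01, -3.08472609e+00, -2.35349711e-03]), 'contact_force': array([ 0.55321204, -0.46956242, -0.15545385]), 'torque': array([-0.00591805,  0.08019874,  0.01022304]), 'finger_gap': 0.08554004249856274}
```

View pics/side0.png

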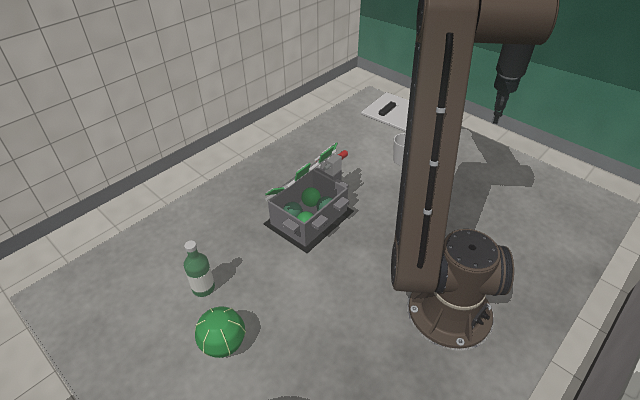

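View pics/top0.png

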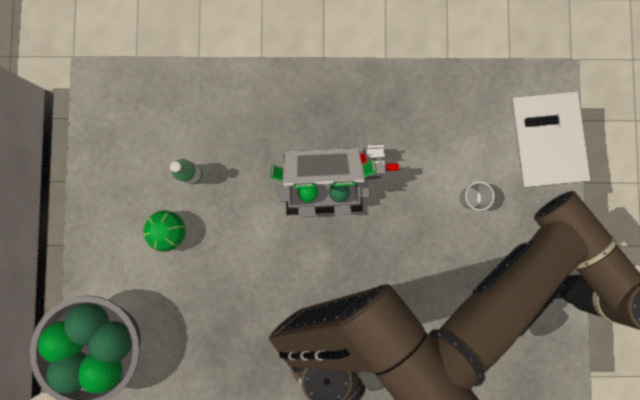

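```bash
python3 - <<'E'
import cv2
a=cv2.imread("pics/top0.png")[60:260,230:440]
cv2.imwrite("pics/top0c.png",cv2.resize(a,None,fx=3,fy=3,interpolation=2)[:600])
a=cv2.imread("pics/side0.png")[90:290,200:440]
cv2.imwrite("pics/side0c.png",cv2.resize(a,None,fx=3,fy=3,interpolation=2)[:600])
E
```

```text
(no output)
```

View pics/top0c.png

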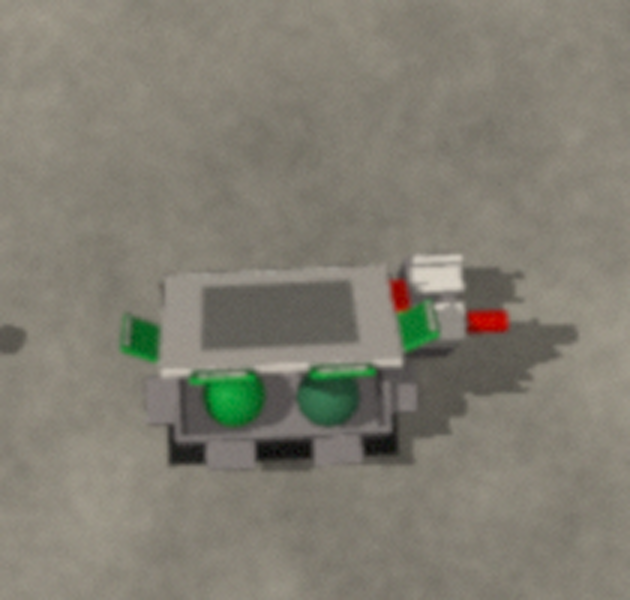

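View pics/side0c.png

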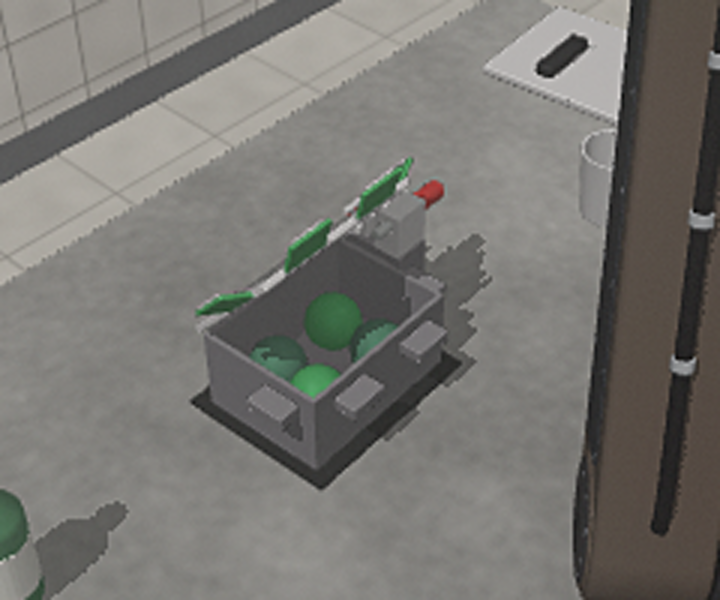

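```bash
cat > h.py <<'E'
import numpy as np
def proj(info,P):
    T=np.array(info["T"]);K=np.array(info["K"]);P=np.atleast_2d(P)
    c=(P-T[:3,3])@T[:3,:3]; c=c*[1,-1,-1]; u=c@K.T; return u[:,:2]/u[:,2:]
def Rz(a): return np.array([[np.cos(a),-np.sin(a),0],[np.sin(a),np.cos(a),0],[0,0,1]])
def box2w(p,pose): return np.atleast_2d(p)@Rz(pose[2]).T+[pose[0],pose[1],0]
E
python3 - <<'E'
from station import bot
from h import *
from scipy.optimize import least_squares
S=bot.camera_info("side");Tn=bot.camera_info("top")
print([k for k in S])
side=[((-.08,.11,.11),(316,402)),((.08,.11,.11),(205,330)),((-.08,-.11,.11),(442,290)),
((-.095,.055,.094),(358,393)),((-.095,-.055,.094),(423,338)),((-.035,.125,.094),(275,402)),((.025,-.232,.1365),(439,191))]
top=[((-.095,.055,.094),(232,453)),((-.095,-.055,.094),(338,448)),((-.035,-.125,.094),(403,396)),((-.035,.125,.094),(160,399)),
((.025,-.232,.1365),(507,321)),((.025,-.19,.1365),(467,321)),((.025,-.159,.155),(448,320))]
def res(p):
    a=proj(S,box2w([q[0] for q in side],p))-(np.array([q[1] for q in side])/3+[200,90])
    b=proj(Tn,box2w([q[0] for q in top],p))-(np.array([q[1] for q in top])/3+[230,60])
    return np.r_[a.ravel(),b.ravel()]
r=least_squares(res,[.5,0,0],loss="soft_l1",f_scale=1.)
print(r.x); print(np.round(r.fun.reshape(-1,2),1) if len(r.fun)==28 else r.fun)
# lid angle: look at points
import cv2
for name,I,(ox,oy,w,h) in(("side",S,(200,90,240,200)),("top",Tn,(230,60,210,200))):
    im=cv2.resize(cv2.imread(f"pics/{name}0.png")[oy:oy+h,ox:ox+w],None,fx=3,fy=3,interpolation=2)
    def dr(P,c):
        for u in proj(I,box2w(P,r.x)): cv2.circle(im,tuple(int(v) for v in (u-[ox,oy])*3),2,c,-1)
    dr([q[0] for q in (side if name=="side" else top)],(255,0,255))
    for th,c in((.8,(255,0,0)),(.95,(0,255,255)),(1.1,(0,0,255))):
        for y in(-.114,-.055,0,.055,.114):
            dr([(.084-.168*np.cos(th)+.01*np.sin(th),y,.11+.168*np.sin(th)+.01*np.cos(th))],c)
    dr([(.084,-.114,.11),(.084,.114,.11)],(0,0,0))
    cv2.imwrite(f"pics/{name}fit.png",im)
E
```

```text
['K', 'T']
[0.55383112 0.00848638 0.04691151]
[[-0.3  0.1]
 [ 0.1  0.8]
 [ 1.4  1. ]
 [ 1.  -0.9]
 [ 0.9 -0.9]
 [-0.4 -0.6]
 [ 0.5 -1.7]
 [-0.7  0.1]
 [-0.4  0.2]
 [-0.3 -2.9]
 [-0.2 -0.3]
 [ 0.6 -0.4]
 [ 0.   0.2]
 [-3.2  0.2]]
```

View pics/sidefit.png

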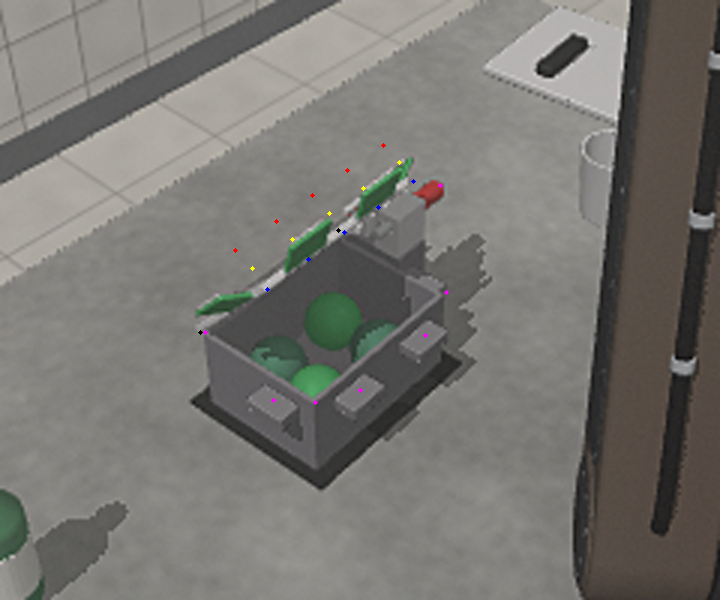

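View pics/topfit.png

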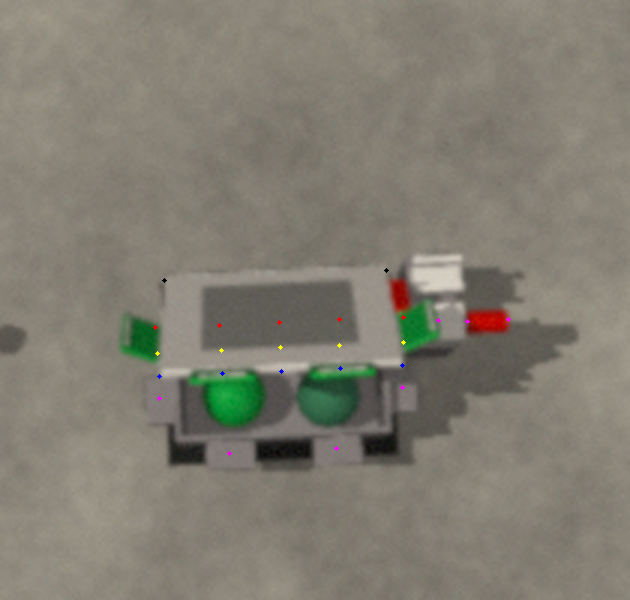

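```bash
cat >> h.py <<'E'
from scipy.spatial.transform import Rotation as Ro
POSE=np.array([0.55383,0.00849,0.0469])
def W(x,y,z): return box2w((x,y,z),POSE)[0]
def ori(phi=0.,flip=1):
    # tool down, jaw (y) axis at angle phi from box x
    a=POSE[2]+phi; c,s=flip*np.cos(a),flip*np.sin(a)
    return Ro.from_matrix(np.array([[-s,c,0],[c,s,0],[0,0,-1]]).T).as_rotvec()
E
python3 - <<'E'
from station import bot
from h import *
import cv2
print(W(.025,-.213,.1365))
for f in(1,-1): print(f,bot.solve_ik(W(.025,-.213,.26),ori(0,f)),bot.solve_ik(W(.078,-.213,.093),ori(0,f)))
s=bot.solve_ik(W(.025,-.213,.26),ori(0,1)); s2=bot.solve_ik(W(.025,-.213,.26),ori(0,-1))
f=1 if s2 is None or (s is not None and abs(s[5])<abs(s2[5])) else -1
print("flip",f)
bot.goto(W(.025,-.215,.26),ori(0,f))
cv2.imwrite("pics/top1.png",bot.capture("top")[:,:,::-1]);cv2.imwrite("pics/side1.png",bot.capture("side")[:,:,::-1])
s=bot.read_state();print(s["time"],s["tcp_pos"],s["contact_force"])
E
```

```text
[ 0.58878855 -0.20310371  0.1365    ]
1 None None
-1 [-0.01913627  0.25714148 -0.06623918  0.         -1.24741567  0.06603627] [-1.37134524e-02  4.62194446e-01 -1.62078807e-01  4.44089210e-16
 -9.46523074e-01  6.06134524e-02]
flip -1
2.1583 [ 0.58853646 -0.20604011  0.25988442] [0.11387503 0.0158246  0.166851  ]
```

View pics/top1.png

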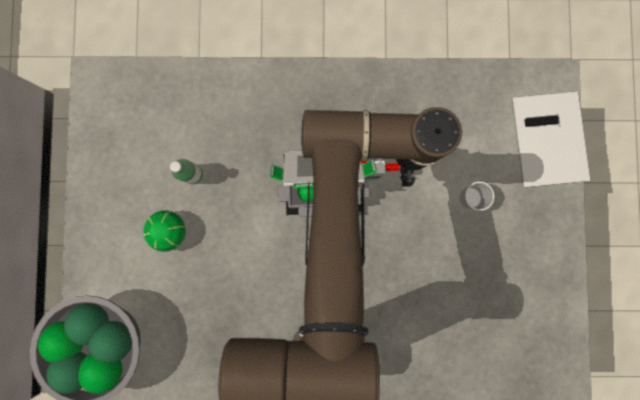

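View pics/side1.png

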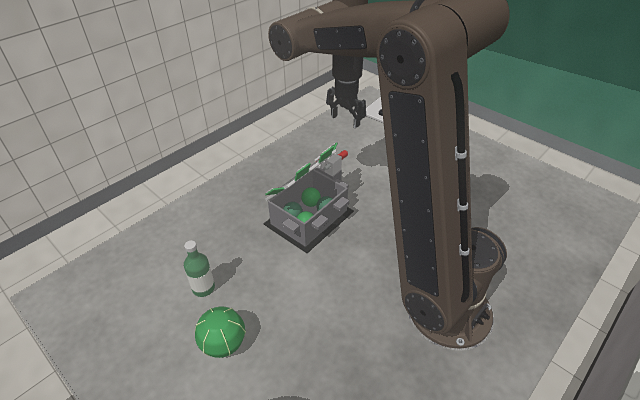

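```bash
python3 - <<'E'
from station import bot
from h import *
import cv2
def st(t):
    s=bot.read_state();print(t,round(s["time"],2),s["tcp_pos"].round(4),s["contact_force"].round(1),s["finger_gap"].round(4))
bot.move_straight(W(.025,-.214,.116),rate=.15); st("down")
bot.close_gripper(60); st("grip")
cv2.imwrite("pics/side2.png",cv2.resize(bot.capture("side")[90:290,200:440,::-1],None,fx=3,fy=3))
cv2.imwrite("pics/top2.png",cv2.resize(bot.capture("top")[60:260,230:480,::-1],None,fx=3,fy=3))
E
```

```text
Traceback (most recent call last):
AttributeError: 'float' object has no attribute 'round'
```

```bash
cat >> h.py <<'E'
def st(bot,t):
    s=bot.read_state();print(t,round(s["time"],2),s["tcp_pos"].round(4),s["contact_force"].round(1),s["torque"].round(2),round(s["finger_gap"],4))
import cv2
def snap(bot,n):
    cv2.imwrite(f"pics/side{n}.png",cv2.resize(bot.capture("side")[90:290,200:440,::-1],None,fx=3,fy=3,interpolation=2))
    cv2.imwrite(f"pics/top{n}.png",cv2.resize(bot.capture("top")[60:260,230:480,::-1],None,fx=3,fy=3,interpolation=2))
E
python3 - <<'E'
from station import bot
from h import *
st(bot,"down")
bot.close_gripper(60); st(bot,"grip")
snap(bot,2)
E
```

```text
down 3.27 [ 0.5895 -0.2043  0.117 ] [-0.1 -0.3  0.1] [-0.02  0.01 -0.03] 0.0856
grip 3.87 [ 0.5889 -0.2041  0.1162] [-0.2  0.6  2.3] [0.21 0.21 0.04] 0.0221
```

View pics/side2.png

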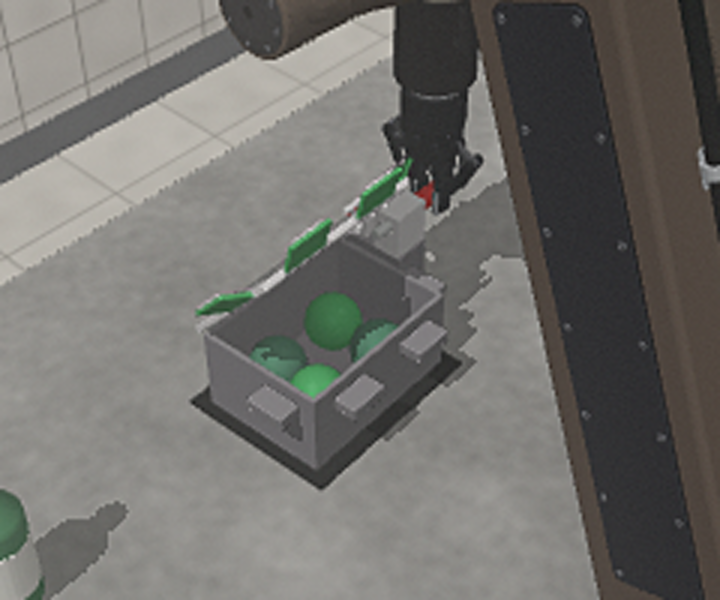

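View pics/top2.png

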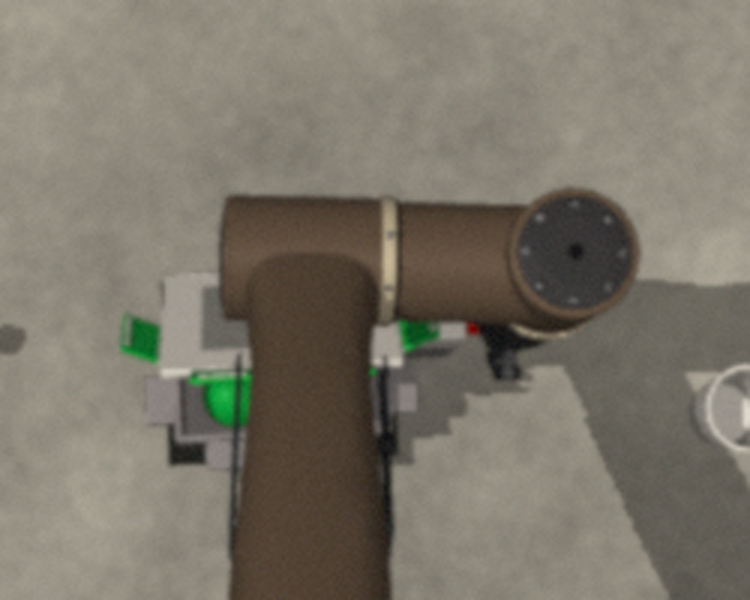

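```bash
python3 - <<'E'
from station import bot
from h import *
st(bot,"0")
z=.1162
bot.move_straight(W(.025,-.234,z),rate=.08); st(bot,"20")
bot.move_straight(W(.025,-.306,z),rate=.1); st(bot,"out")
snap(bot,3)
E
```

```text
0 3.97 [ 0.5889 -0.2041  0.1162] [-0.1  0.4  1.7] [0.17 0.18 0.02] 0.0222
20 4.37 [ 0.5897 -0.2251  0.1161] [ 0.4 -1.4  0.5] [-0.26 -0.03  0.01] 0.0225
out 5.23 [ 0.593  -0.2959  0.116 ] [ 0.   0.3 -0.9] [-0.05  0.01 -0.04] 0.0225
```

View pics/side3.png

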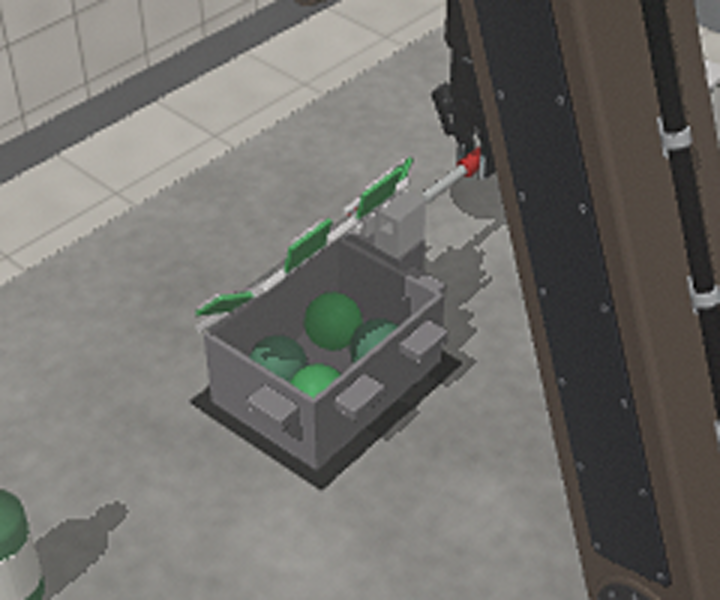

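View pics/top3.png

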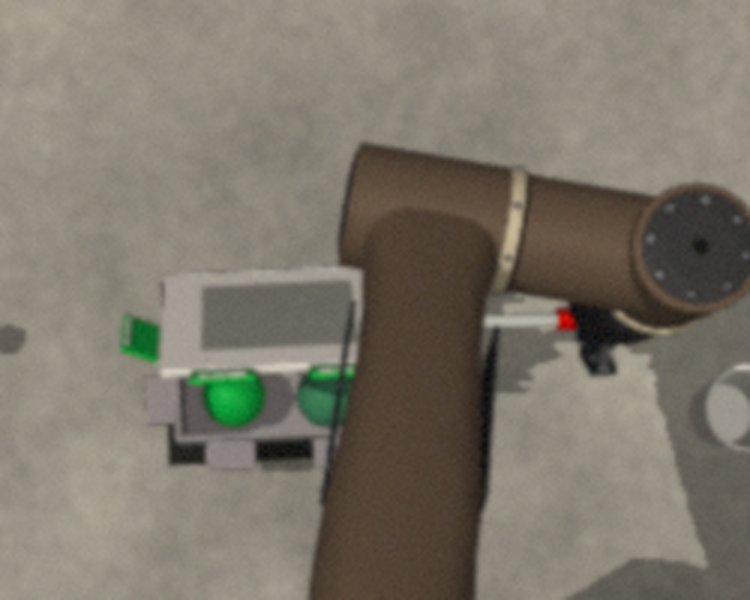

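```bash
python3 - <<'E'
from station import bot
from h import *
pts0=[(.067,-.184,.123),(.067,-.134,.123),(.089,-.184,.123),(.089,-.134,.123),(.078,-.159,.105)]
b=.0255-.0005
pts3=[(.025,-.303+.021,.1365),(.025,-.303+.095,.1365),(.025,-.303+.058,.1365)]
for f,I,off,P,o in(("top0","top",(230,60),pts0,"tn"),("side0","side",(200,90),pts0,"sn"),("top3","top",(230,60),pts3,"tp"),("side3","side",(200,90),pts3,"sp")):
    im=cv2.imread(f"pics/{f}.png")
    sc=1
    if f[-1]=="0": im=cv2.resize(im[off[1]:off[1]+200,off[0]:off[0]+240],None,fx=3,fy=3,interpolation=2)
    u=(proj(bot.camera_info(I),box2w(P,POSE))-off)*3+1
    print(o,u.round().tolist())
    c=u.mean(0).astype(int); x0,y0=max(c[0]-60,0),max(c[1]-50,0)
    cr=cv2.resize(im[y0:y0+95,x0:x0+120],None,fx=5,fy=5,interpolation=2)
    for v in u: cv2.circle(cr,tuple(int(q) for q in (v-[x0,y0])*5),3,(255,0,255),-1)
    cv2.imwrite(f"pics/z_{o}.png",cr)
r=[cv2.imread(f"pics/z_{o}.png") for o in("tn","sn","tp","sp")]
r=[cv2.resize(q,(400,300)) for q in r]
cv2.imwrite("pics/z.png",np.vstack([np.hstack(r[:2]),np.hstack(r[2:])]))
E
```

```text
tn [[458.0, 284.0], [409.0, 286.0], [457.0, 262.0], [408.0, 264.0], [431.0, 277.0]]
sn [[389.0, 201.0], [361.0, 221.0], [374.0, 193.0], [347.0, 213.0], [368.0, 219.0]]
tp [[559.0, 319.0], [486.0, 322.0], [523.0, 320.0]]
sp [[467.0, 168.0], [429.0, 196.0], [448.0, 182.0]]
```

View pics/z.png

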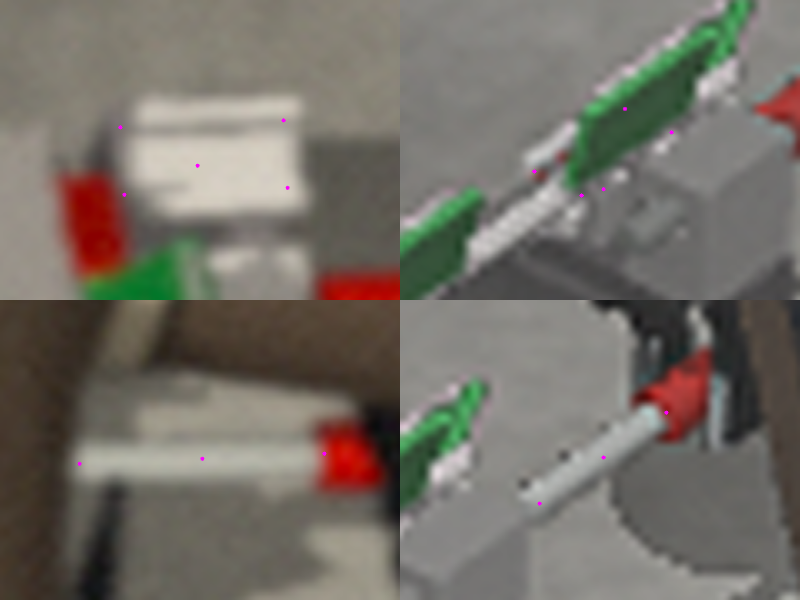

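```bash
python3 - <<'E'
from station import bot
from h import *
bot.move_straight(W(.078,-.306,.120),rate=.15)
bot.move_straight(W(.078,-.306,.0965),rate=.1); st(bot,"pre")
snap(bot,4)
bot.move_straight(W(.078,-.27,.0965),rate=.1); st(bot,"in1")
E
```

```text
pre 6.22 [ 0.6453 -0.2936  0.096 ] [ 0.5  0.8 -0.6] [-0.05 -0.02  0.02] 0.0224
in1 6.83 [ 0.6447 -0.2567  0.0969] [-0.2  0.4 -0.4] [-0.09  0.01 -0.01] 0.0221
```

View pics/side4.png

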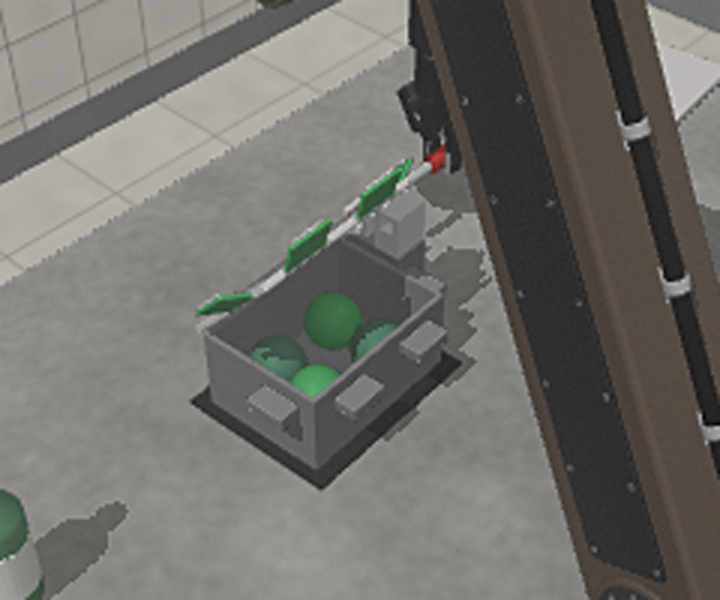

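View pics/top4.png

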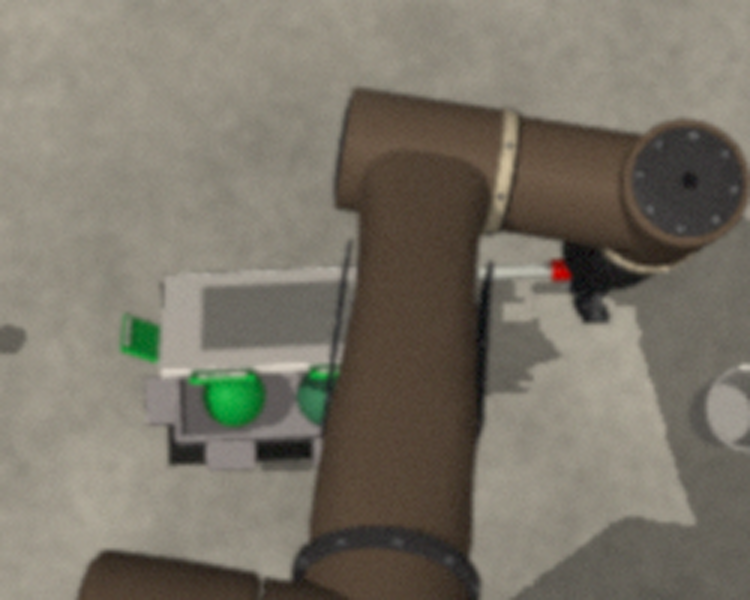

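```bash
python3 - <<'E'
from station import bot
from h import *
for y in(-.24,-.216):
    bot.move_straight(W(.078,y,.0965),rate=.1); st(bot,y)
    if np.abs(bot.read_state()["contact_force"]).max()>8: print("STOP");break
else:
    for z in(.0945,.0925,.0910):
        bot.move_straight(W(.078,-.216,z),rate=.05); st(bot,z)
        if bot.read_state()["contact_force"][2]>5: break
snap(bot,5)
E
```

```text
-0.24 7.28 [ 0.6432 -0.2269  0.0967] [ 0.6 -1.  -1.1] [-0.04 -0.04  0.02] 0.0222
-0.216 7.67 [ 0.6418 -0.2033  0.0967] [-0.8 -2.4 -1.1] [-1.06  0.09  0.01] 0.0221
0.0945 7.92 [ 0.6419 -0.2033  0.0944] [ 0.6 -2.  -1.2] [-0.47 -0.14  0.01] 0.022
0.0925 8.18 [ 0.6418 -0.2034  0.0922] [ 0.5 -0.8 -0.7] [-0.19 -0.   -0.  ] 0.0222
0.091 8.43 [ 0.642  -0.2035  0.0915] [-2.5 -0.2  4.2] [0.26 0.54 0.06] 0.0222
```

View pics/top5.png

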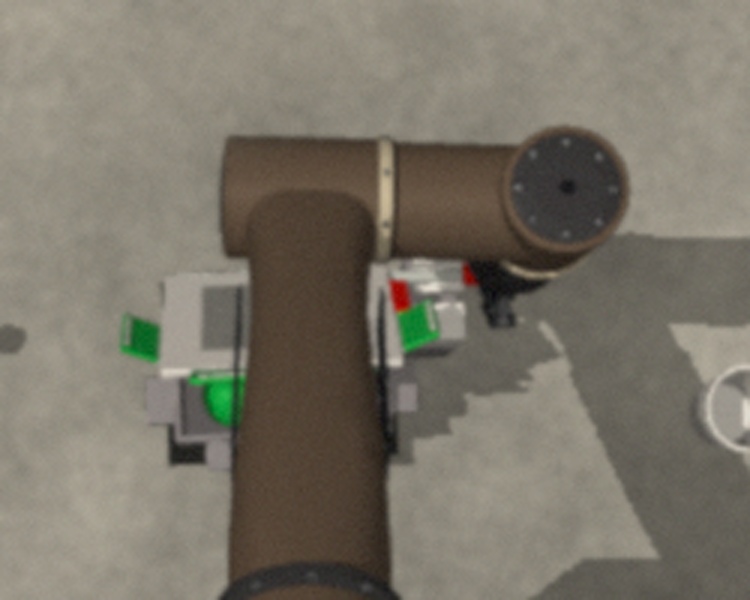

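View pics/side5.png

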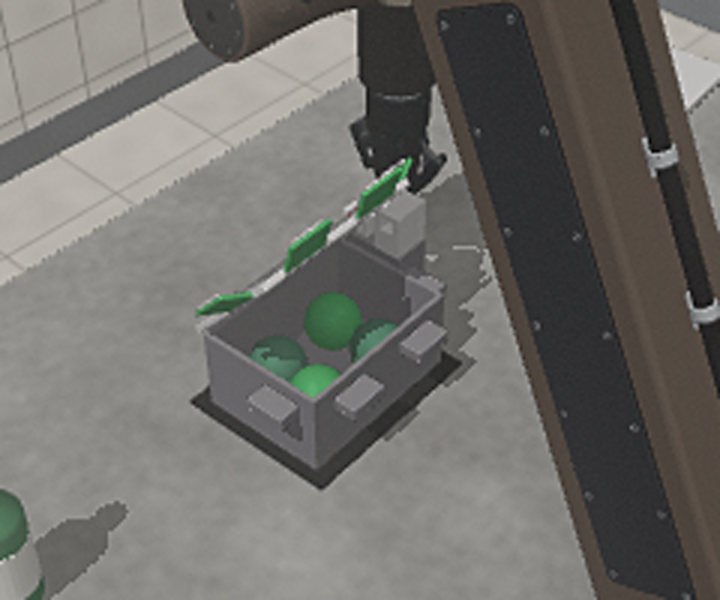

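```bash
python3 - <<'E'
import cv2,numpy as np
a=cv2.imread("pics/top0.png")[130:190,345:405]
b=cv2.imread("pics/top5.png")[210:390,345:525]
a=cv2.resize(a,(400,400),interpolation=2);b=cv2.resize(b,(400,400),interpolation=2)
cv2.imwrite("pics/z5.png",np.hstack([a,b]))
E
```

```text
(no output)
```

View pics/z5.png

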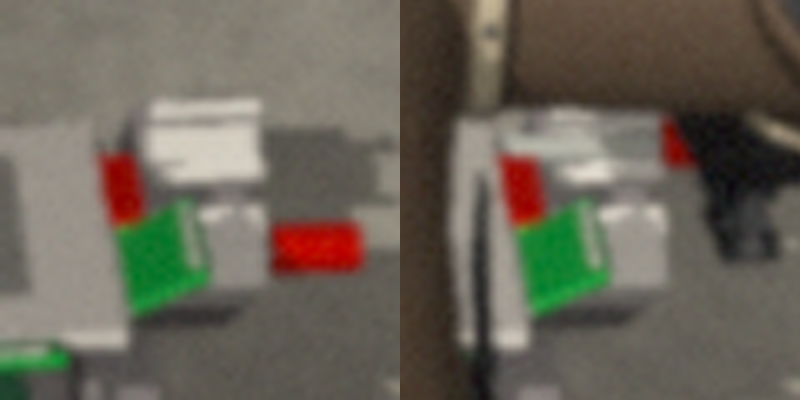

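```bash
python3 - <<'E'
from station import bot
from h import *
bot.move_straight(W(.078,-.2185,.0930),rate=.05); st(bot,"a")
bot.move_straight(W(.078,-.2185,.0915),rate=.05); st(bot,"b")
bot.open(); st(bot,"open")
bot.move_straight(W(.078,-.2185,.14),rate=.1); st(bot,"up")
bot.move_straight(W(.078,-.30,.26),rate=.25)
bot.goto(W(-.05,-.33,.32),ori(0,-1));st(bot,"away")
snap(bot,6)
E
```

```text
a 8.78 [ 0.6419 -0.2062  0.0926] [ 0.5 -0.4 -1.3] [-0.03  0.02  0.03] 0.0227
b 9.03 [ 0.6421 -0.2063  0.0917] [-1.2 -0.6  2.6] [-0.2   0.37  0.02] 0.0223
open 9.66 [ 0.642  -0.2061  0.0915] [ 0.7 -0.8  0.7] [-0.02  0.05 -0.02] 0.0855
up 10.29 [ 0.6417 -0.206   0.1398] [ 0.4  0.4 -0.2] [ 0.08 -0.   -0.02] 0.0855
away 11.66 [ 0.5187 -0.3231  0.3198] [-0.5  0.3  0.1] [-0.01  0.    0.07] 0.0852
```

View pics/top6.png

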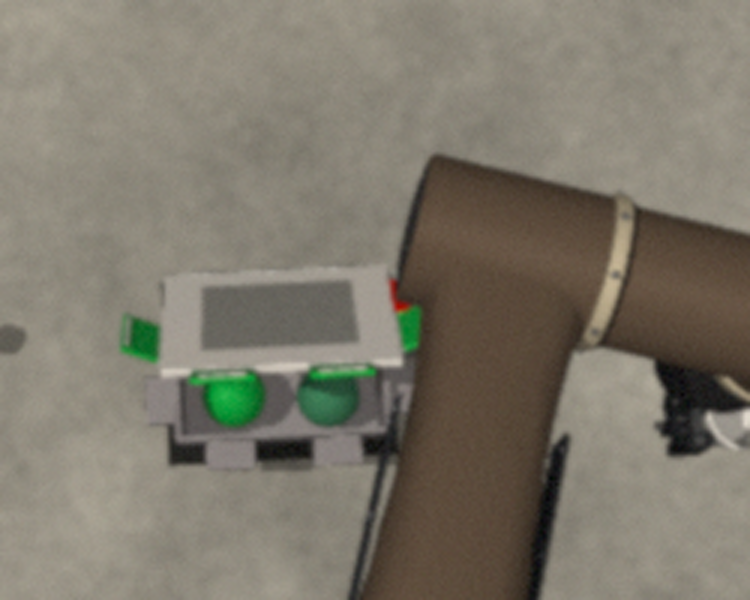

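View pics/side6.png

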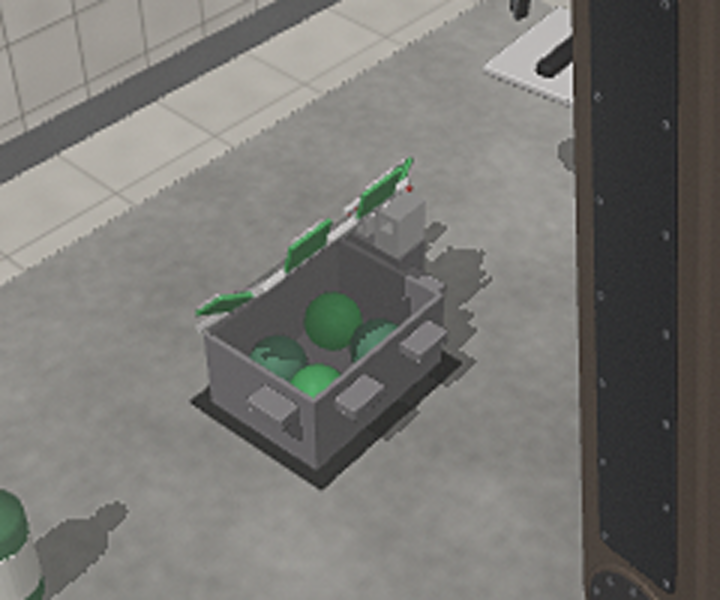

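```bash
python3 - <<'E'
from station import bot
from h import *
bot.close_gripper()
def arc(th,r=.145): return W(.084-r*np.cos(th)+.01*np.sin(th)+.012,0,.11+r*np.sin(th)+.01*np.cos(th))
a=arc(1.0); a[2]=.30
bot.goto(a,ori(0,-1)); st(bot,"above")
bot.move_straight(arc(1.0),rate=.2); st(bot,"1.0")
for th in(.9,.8,.7,.6,.5):
    bot.move_straight(arc(th),rate=.15); st(bot,th)
snap(bot,7)
E
```

```text
above 13.81 [0.58   0.0089 0.3001] [-0.4 -1.   1.3] [-0.05  0.05  0.06] 0.0001
1.0 14.28 [0.5802 0.0086 0.2379] [ 0.5 -1.4  1.1] [ 0.02 -0.04 -0.03] 0.0001
0.9 14.53 [0.568  0.0089 0.2315] [-0.8 -0.  -0.1] [ 0.01 -0.02  0.03] 0.0001
0.8 14.78 [0.5564 0.0086 0.222 ] [0.2 0.4 0.8] [ 0.01 -0.01  0.02] -0.0002
0.7 15.03 [0.5456 0.008  0.2115] [ 0.4 -0.2  0.2] [-0.01 -0.04  0.02] 0.0001
0.6 15.28 [0.5359 0.0076 0.2003] [-0.5  0.2  0.3] [-0.03 -0.03 -0.01] -0.0004
0.5 15.53 [0.5275 0.0072 0.1885] [-0.7  0.8  0.4] [ 0.03 -0.03  0.  ] 0.0002
```

View pics/top7.png

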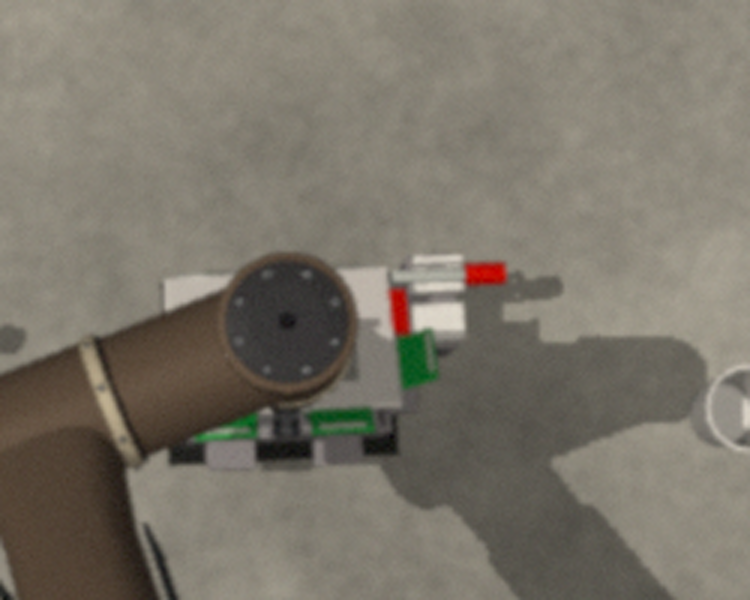

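View pics/side7.png

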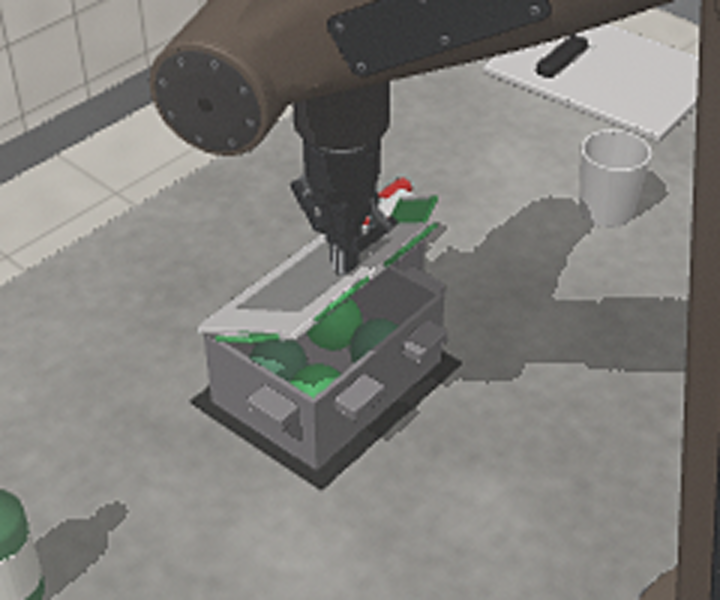

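```bash
python3 - <<'E'
from station import bot
from h import *
def arc(th,r=.145): return W(.084-r*np.cos(th)+.01*np.sin(th)+.012,0,.11+r*np.sin(th)+.01*np.cos(th))
for th in(.4,.3,.2,.1,.03,0,-.01,-.02,-.03):
    bot.move_straight(arc(th),rate=.1); st(bot,th)
    if bot.read_state()["contact_force"][2]>12: break
p=arc(0)
bot.move_straight(p+[0,0,.06],rate=.2)
bot.goto(W(-.05,.25,.30),ori(0,-1))
snap(bot,8)
E
```

```text
0.4 15.92 [0.5202 0.0068 0.1758] [ 0.3 -0.1  0.2] [ 0.01 -0.06 -0.01] 0.0001
0.3 16.21 [0.5143 0.0066 0.1625] [ 0.2  0.4 -0. ] [-0.03  0.01 -0.05] -0.0
0.2 16.5 [0.5096 0.0063 0.1486] [ 0.4  0.3 -0.8] [-0.04 -0.03  0.01] 0.0001
0.1 16.79 [0.5065 0.0062 0.1344] [ 0.2 -0.   0.7] [ 0.05 -0.06  0.03] 0.0002
0.03 17.04 [0.5052 0.0061 0.1245] [-0.6 -0.3 -1.4] [ 0.01 -0.    0.01] -0.0
0 17.29 [0.505  0.0062 0.1201] [-0.3  0.2 -1.1] [-0.01  0.02  0.03] 0.0001
-0.01 17.54 [0.505  0.0062 0.1199] [-5.1  0.9 12.8] [ 0.36  1.82 -0.02] 0.0002
```

View pics/top8.png

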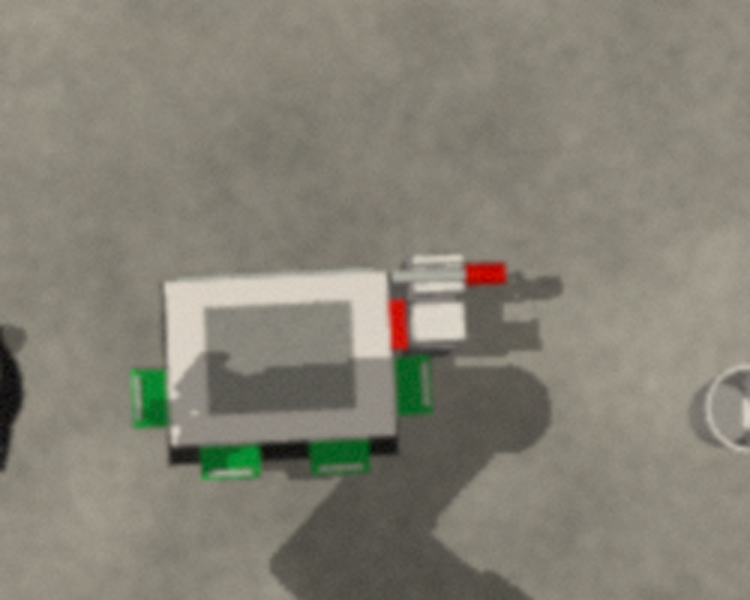

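View pics/side8.png

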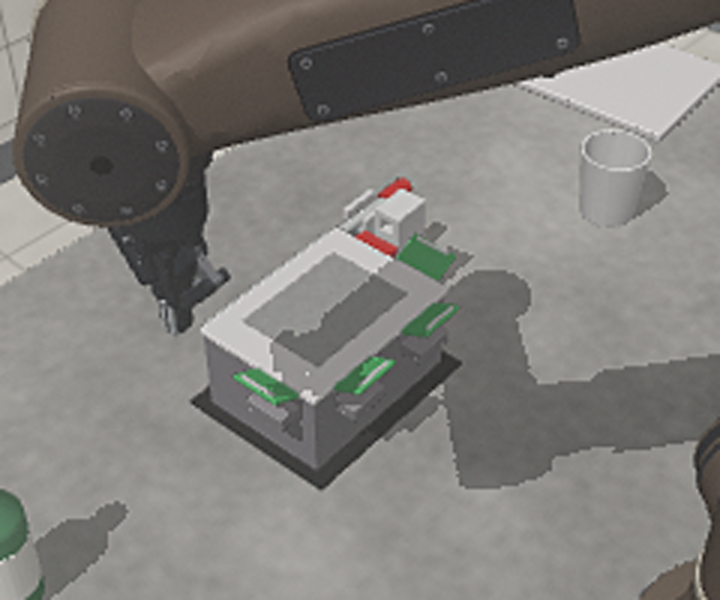

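```bash
python3 - <<'E'
from station import bot
from h import *
from scipy.optimize import least_squares
I=bot.camera_info("top");S=bot.camera_info("side")
P=[(.084,.114,.12),(.084,-.114,.12),(-.084,.114,.12),(-.084,-.114,.12)]
print(((proj(I,box2w(P,POSE))-[230,60])*3+1).round().tolist(), ((proj(S,box2w(P,POSE))-[200,90])*3+1).round().tolist())
m=(np.array([(165,282),(388,271),(170,448),(396,437)])-1)/3+[230,60]
print(least_squares(lambda p:(proj(I,box2w(P,p))-m).ravel(),POSE).x)
def press(x,y,lim=.1065):
    bot.goto(W(x,y,.19),ori(0,-1))
    bot.move_straight(W(x,y,.14),rate=.2); st(bot,"hi")
    z=.140
    while z>lim:
        z-=.005 if z>.126 else .003; z=max(z,lim)
        bot.move_straight(W(x,y,z),rate=.1)
        f=bot.read_state()["contact_force"]; print(round(z,4),f.round(1))
        if f[2]>25: print("limit");break
    bot.move_straight(W(x,y,.19),rate=.25)
press(-.035,.144)
bot.move_straight(W(-.035,.25,.28),rate=.25)
snap(bot,9); st(bot,"end")
E
```

```text
[[165.0, 280.0], [389.0, 270.0], [171.0, 445.0], [397.0, 435.0]] [[200.0, 327.0], [339.0, 225.0], [316.0, 400.0], [453.0, 287.0]]
[0.55191457 0.00904771 0.04819446]
hi 20.23 [0.5126 0.1513 0.1408] [0.1 0.2 0.9] [ 0.03 -0.03  0.  ] 0.0002
0.135 [-0.1 -0.7  0.6]
0.13 [-1.   3.1  6.1]
0.125 [1.1 1.6 2.4]
0.122 [1.1 0.3 2.1]
0.119 [-1.  -0.   0.1]
0.116 [-0.  -0.1 -0.5]
0.113 [-0.   0.2 -0.2]
0.11 [0.4 0.7 0.3]
0.107 [-1.7 -0.3  7.2]
0.1065 [-2.5 -0.4  9.7]
end 24.02 [0.5065 0.2552 0.2782] [-0.1  0.  -0.5] [0.03 0.01 0.01] -0.0001
```

View pics/side9.png

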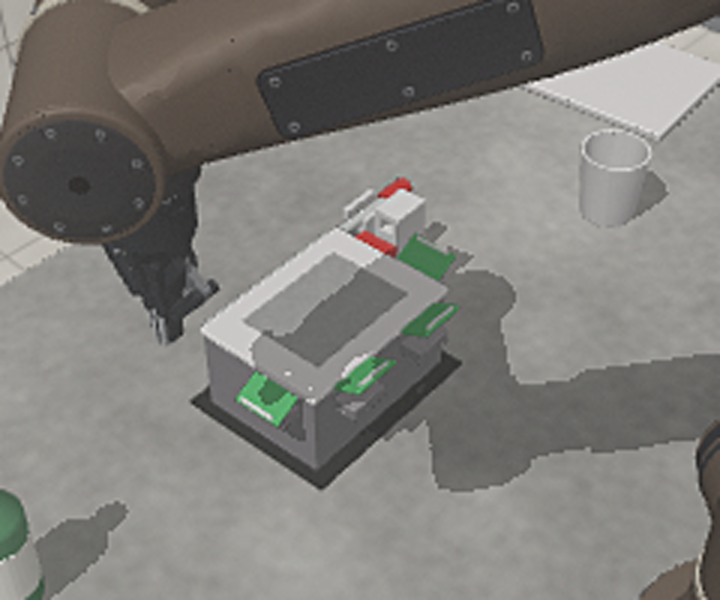

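```bash
python3 - <<'E'
from station import bot
from h import *
def press(x,y,lim=.1065):
    bot.goto(W(x,y,.20),ori(0,-1))
    bot.move_straight(W(x,y,.14),rate=.2)
    z=.140
    while z>lim:
        z-=.005; z=max(z,lim)
        bot.move_straight(W(x,y,z),rate=.1)
        f=bot.read_state()["contact_force"]; print(round(z,4),f.round(1))
        if f[2]>25: print("limit");break
    bot.move_straight(W(x,y,.20),rate=.25)
press(-.112,.055); st(bot,"fl")
press(-.112,-.055); st(bot,"fr")
press(-.050,-.144); st(bot,"r")
bot.goto(W(-.05,-.36,.30),ori(0,-1))
snap(bot,10); st(bot,"end")
E
```

```text
0.135 [-0.7  0.2  0.3]
0.13 [0.5 0.5 6.4]
0.125 [-0.5  0.8  3.5]
0.12 [0.4 1.3 1.2]
0.115 [0.6 0.5 0.8]
0.11 [-0.2  0.   0.1]
0.1065 [-2.2  0.3 10.5]
fl 27.65 [0.4395 0.0584 0.2003] [-0.6 -0.7 -0.4] [ 0.02 -0.01 -0.05] 0.0002
0.135 [ 0.1  0.1 -0.6]
0.13 [0.2 0.9 4.8]
0.125 [0.4 0.2 3.6]
0.12 [0.3 0.2 1. ]
0.115 [0.3 0.2 0.5]
0.11 [-0.3 -0.2 -0.9]
0.1065 [-2.1  0.1  9.8]
fr 30.89 [ 0.4447 -0.0515  0.2003] [-0.1  0.1 -0.9] [-0.01  0.08 -0.05] -0.0001
0.135 [0.3 0.6 0.3]
0.13 [-0.1 -2.4  7.2]
0.125 [ 1.  -2.4  4.3]
0.12 [ 0.2 -0.1  0.6]
0.115 [-0.4 -0.1  0.5]
0.11 [-0.2 -0.2  0.3]
0.1065 [0.3 0.8 3. ]
r 34.12 [ 0.5106 -0.1376  0.2004] [-0.9 -0.5 -1.4] [-0.02  0.08  0.05] 0.0003
end 35.17 [ 0.5207 -0.3522  0.299 ] [-0.3 -0.   0.4] [ 0.03 -0.03  0.  ] -0.0001
```

View pics/side10.png

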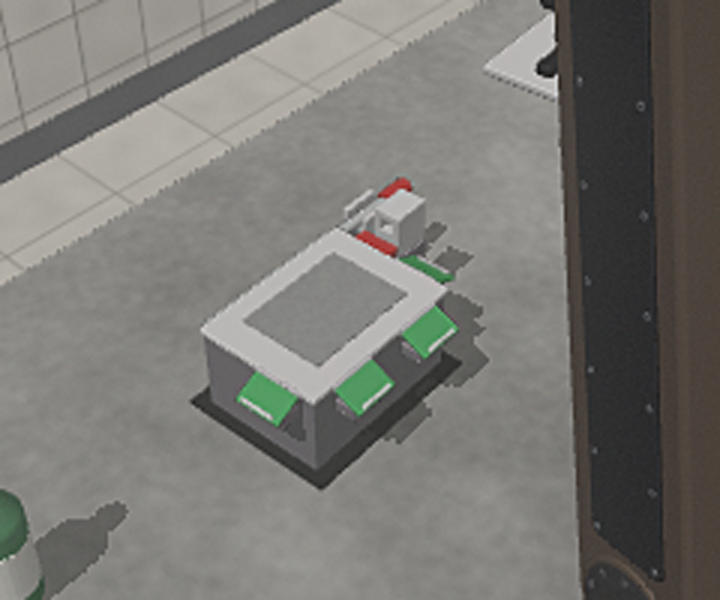

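View pics/top10.png

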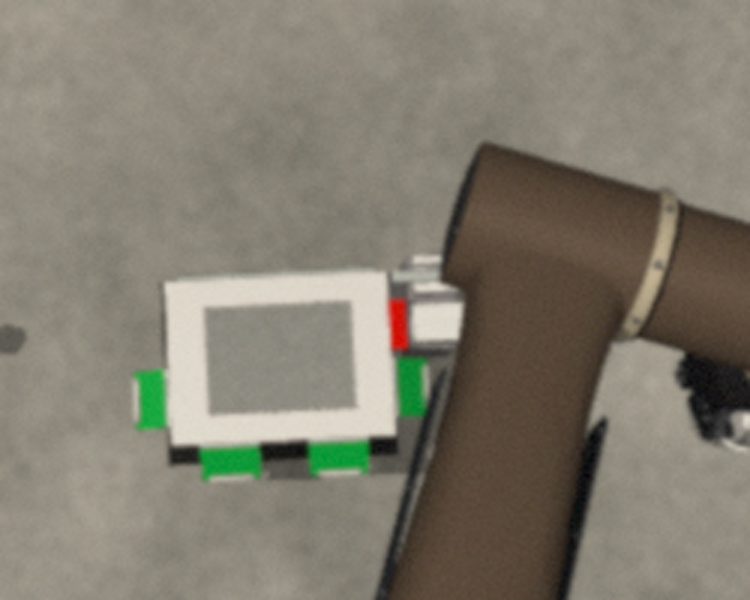

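```bash
python3 - <<'E'
from station import bot
from h import *
bot.set_joints([-1.2,0.2,0.0,0,-1.2,-0.288]); st(bot,"p")
t=bot.capture("top")[:,:,::-1].copy(); s=bot.capture("side")[:,:,::-1].copy()
cv2.imwrite("pics/top11.png",t)
a=cv2.resize(s[140:210,310:380],(500,500),interpolation=2)
o=(.114+.04*np.cos(.45)); 
for y,z,c in((-o,.115-.0174,(255,0,255)),(-o,.115+.0174,(0,0,255))):
    for x in(-.065,-.005):
        u=proj(bot.camera_info("side"),W(x,y,z))[0]; cv2.circle(a,tuple(int(v) for v in (u-[310,140]+.5)*500/70),4,c,-1)
cv2.imwrite("pics/side11.png",a); cv2.imwrite("pics/side11f.png",s)
E
```

```text
p 37.19 [ 0.0531 -0.6634  0.3283] [-0.7 -0.4  0.3] [ 0.54  0.15 -0.  ] -0.0001
```

View pics/top11.png

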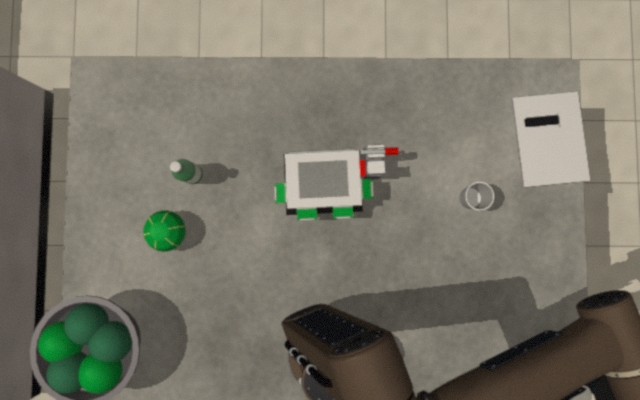

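View pics/side11.png

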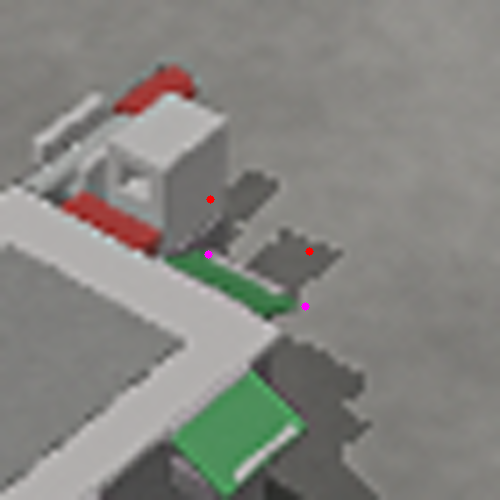

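View pics/side11f.png

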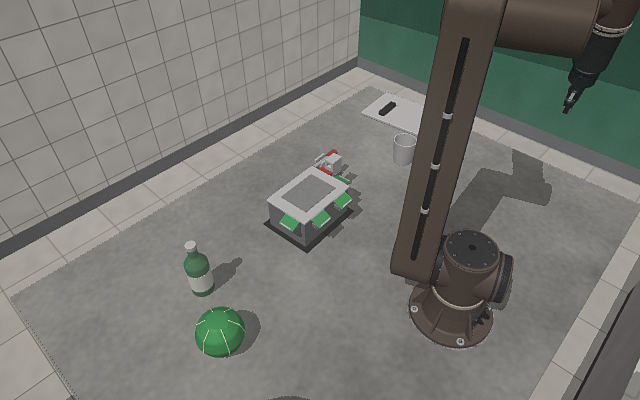

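```bash
python3 -c "
from station import bot
bot.hand_in()"
```

```text
the job is handed in; nothing more can be done
```

The job is done and handed in at about 37 s on the robot's clock, out of 72 s. I drew the pin out of the bore and laid it in the notch. Then I shut the lid and pressed the left, front-left, front-right and right tabs home.

**Last checks:**
- **Pin:** the bore is empty, and the pin lies along the notch at about its nominal position.
- **Lid:** it came to a firm stop with its top at about 0.120 m, which is fully shut.
- **Tabs:** all four slope downwards. The right tab matches its computed home position, and on every press the resistance faded partway down, as it should when a tab snaps over.
- **Bystanders and robot:** the cabbage, bottle and cup are at the same pixels as at the start. The arm is clear of everything, and the highest force I saw between moves was about 13 N.

**Disagreements:**
- **Pin depth:** the pictures disagreed by a few millimetres on how far the pin sat in the notch, so I moved it 2.5 mm outwards before letting go.
- **Box position:** a second fit, from the shut lid's corners, put the box about 2 mm nearer the robot than the first. I pressed the tabs with the first fit.

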